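# Drain funnel: ratchet up, tub under, pawl down

### The job

Pull the ratchet stand's funnel arm up by its yellow grip, click by click, until you feel it come softly up against the rubber top stop (do not strain the stop), and let it hang there on its pawl. Then bring the orange tub to stand on the bench beneath the funnel, with the spout over the inside of the tub. Last, lift the red pawl lever so that the funnel sinks until its spout is inside the tub, below the rim but clear of the bottom, and let go so that the pawl catches it there; do not press the funnel on the tub or disturb the jar, foil tray and bottle opener.

Things in the scene. Friction and masses are not known exactly. Their poses are not given: they have to be found in the camera images.
- stand: Blue steel stand fixed on the bench: base plate 155 x 120 x 12 mm, frame 160 mm high. Origin at bench level on the axis of the sliding post. z up; -x (towards the robot, turned up to 15 degrees) is the side with the red lever; +y is the side where the green funnel hangs, its axis 140 mm from the origin.
- stop_rod (a point): Foot, at bench level, of a steel rod 8 mm thick and 325 mm high, 75 mm behind (stand +x) the stand's origin. A brass collar 26 mm wide is clamped on it with a black rubber buffer beneath: the arm's top stop. Its height differs each time and is not reported: the arm meets it with the spout tip 80 to 108 mm above the bench; it must be felt for.
- stop_buffer (a joint): Squeeze of the rubber top stop in m: 0 untouched, 1 mm per 4 N; strained beyond 0.006 (24 N). The reading is too noisy to steer by; feel the force.
- funnel_arm: Sliding post, arm and funnel in one piece, 0.5 to 0.71 kg; origin on the post's axis, 4 mm lower than the spout tip; moves only up and down. A damper resists with about 190 N per m/s: freed, it sinks at 20 to 40 mm/s. Saw teeth every 10 mm click up past the pawl's roller with about 3 N extra. It rests with the spout tip at 14, 24, 34 ... mm above the bench.
- lift_grip (a point): Centre of the yellow grip on top of the sliding post, above the stand's origin: bar 50 mm long (stand x), 16 mm thick (stand y), 32 mm high. Pinch it from above, fingers closing along stand y. It is 204 mm higher than the spout tip. Pulled steadily at 20 mm/s the arm takes up to about 13 N before the stop; the rubber then adds 4 N per mm.
- spout_tip (a point): Lower end of the green funnel's spout, on the funnel's axis. Spout 14 mm wide at the tip, 20 mm at 70 mm above it; funnel 100 mm wide at its rim, 179 mm tall. At the start the tip is 24 or 34 mm above the bench, too low for the tub to pass under. Axes as the stand's.
- pawl_lever (a joint): Angle of the red pawl lever in rad: 0 with the pawl in the teeth, grows as the lever's outer end is lifted. The teeth are free above about 0.17; end of travel 0.38. A weak spring (about 1 N at the outer end) returns it. If let go just as a tooth's edge passes, the pawl may hang half-caught (0.08 to 0.15): lift it again for a moment.
- lever_grip (a point): Grip point in the upright fin at the red lever's outer end: fin 30 mm long (stand x), 12 mm thick (stand y), point 13 mm below the fin's top; at rest 134 mm above the bench, 112 mm from the stand's origin to -x. Pinch it from above, fingers closing along stand y, and lift. It swings about a pin along stand y that lies 97 mm further in (+x) and 19 mm higher.
- tub_grip (a point): Grip point in the upright fin on the short side of the orange tub: fin 14 mm thick (tub y), 50 mm long (tub x), top 62 mm above the bench; the point is 45 mm above the bench and 110 mm from the tub's centre towards tub -x. Pinch it from above, fingers closing along tub y, and slide the tub on the bench.
- tub: Orange open tub, origin under its centre: 150 (x) x 110 (y) x 50 mm high, walls and floor 4 mm, 0.15 to 0.28 kg, loose on the bench. Its -x points to the fin.
- olive_jar: Clear olive jar with green lid, 68 mm wide, 110 mm high, origin under its centre. Leave alone.
- foil_tray: Aluminium foil tray 150 x 110 x 34 mm, origin under its centre. Leave alone.
- opener: Flat steel bottle opener 150 x 40 x 6 mm, origin under its middle. Leave alone.
Things that resemble listed ones, but are neither listed nor needed, are in the scene too. Several things have the shape of the tub; the one meant has the colours described above.

How it is judged:
By the outcome, as a careful person would: the job done as asked, in the order asked, and still so for the second after the job is handed in, with the robot touching nothing.
It also fails if it takes over 72 s, if anything falls off the work surface, if the arm or the gripper's body presses on something with over 40 N, if the wrist force passes 120 N, or if a joint passes its speed limit or range.

### The arm

A 6-joint arm with a two-finger parallel gripper is mounted at the origin on the work surface. World frame = base frame: x ahead of the robot, y to its left, z up, the work surface at z = 0. Lengths are in mm, angles in rad, forces in N, time in s.
With the tool pointing down it reaches from about 375 to 975 mm from the base axis. Payload 3.8 kg.
Tool frame: the origin (TCP) lies midway between the tips of the shut fingers; the grasp point (between the pads) lies 19 mm behind it (grasp_offset is the distance from the TCP to the grasp point, in mm); z points along the fingers, y is the line along which they close (so a half turn about z gives the same grasp; the last joint's range is limited). The gripper opens to 88 mm and grips with 3 to 60 N. Pads are 18 mm wide; open, the fingers measure 123 mm over their backs; the gripper's body (75 mm by 187 mm) begins 45 mm behind the grasp point.
Start: joints at [1.22, 0.264, 1.604, -0, 1.274, -0.037], TCP at [208.353, 642.033, 238.706] pointing down, gripper open.
Joint ranges: [-2.63, 2.63], [-0.94, 2.18], [0.31, 2.57], [-1.31, 4.45], [0, 2.66], [-2.55, 2.55]. Speed limits (rad/s): [2.57, 2.57, 3.14, 3.14, 3.14, 3.14].

### API

Orientations are given as a rotation vector (axis times angle).
In Python, from station import get_obs, get_image, get_calibration, job_done, grasp_offset gives the robot as it stands.
- The arm moves only by the tool carry_out, never from a script. Its argument "targets" is a list of rows, each a list of 2 entries, a list of its own where there are three numbers: the shift along the world's x, y, z in mm, then the turn about the world's z in rad. A call has 1 to 5 rows; each row shifts and turns the commanded pose from where the row before left it; what a row does not reach is not made up. A row lasts 1/10 s, in which the tool goes at most 50 mm and 8.59 degrees, less where a joint would pass 70% of its speed; a pose out of reach is approached as far as the arm can. A call with a gripper value outside its range is refused whole. "hand" is the opening, from -1 (shut) to 1 (fully open), set as the call begins (left out, the last holds). The fingers move at their own pace and stop on an object; "force" is the grip in N (left out, the last holds). Time passes only in rows, so rows that do not move let the fingers close. It gives the time, the measured TCP pose, the force, the opening and the grip force at its end, in the units of the state.
- get_obs(): the state, without advancing time (a new reading comes with each control period).
- get_image(name): name is "scene" or "top" or "wrist"; returns the picture (420x560x3 uint8, red, green, blue); there is no depth.
- get_calibration(name): a dict with "K" (3x3 intrinsics, pixels), "origin" and "rotation" of the camera in the world. Camera axes: x right, y down, z forward; pixel columns grow to the right and rows downward; lengths in mm; the calibration is good to about 2 mm. The wrist camera is an equidistant fisheye: a pixel r from the principal point sees the ray r / f radians off the axis. A picture is of the moment at which its call begins: read the wrist's pose just before it. get_calibration takes no time and is no camera call; for the wrist camera it gives the pose at the moment of the call.
- job_done(): hands the job in; it is judged then, once.
The state is a dict: "t": time; "q": joint angles; "qd": joint speeds; "joint_torque": joint torques, N m; "eef_pos": TCP position; "orientation": TCP orientation; "wrist_force": force on the tool from outside, world axes, zero at the start; "wrist_torque": the same for the moment, N m; "gripper_width": opening from 0.0 (shut) to 1.0 (fully open); "grasp_force": force on a finger pad.
Only numpy, scipy, OpenCV 4.12 (cv2) and the standard library are available. Lean on these libraries where they do the work, as an engineer would, in place of code of your own. Each camera call takes 0.05 s, during which the arm holds its last target. There are 200 camera calls.

## Working session

There is one attempt and no reset: what is moved stays moved. The work goes in short steps, Python scripts to look and compute and a tool call to move; the robot and the scene stay as the last step left them, time stands still between calls to the robot, and variables do not carry over. Pictures are saved under pics/ and viewed, at most 10 in all, crops included, and the job is handed in when it is done.

Besides the shell and the picture viewer there is one more tool, called as a command line: name --argument value ..., lists and objects as JSON in quotes. carry_out: Moves the arm, as the interface text tells. Its arguments: {"type":"object","properties":{"targets":{"type":"array","items":{"type":"array"}},"hand":{"type":"number"},"force":{"type":"number"}},"required":["targets"]}

```bash
mkdir -p pics; python3 - <<'E'
from station import *
import cv2
for n in("scene","top"):
    cv2.imwrite(f"pics/{n}0.png",cv2.resize(get_image(n)[:,:,::-1],(800,600),interpolation=cv2.INTER_CUBIC))
    c=get_calibration(n);print(n,c)
print(get_obs(),grasp_offset)
E
```

```text
scene {'K': array([[402.21182572,   0.        , 276.72394479],
       [  0.        , 402.21182572, 209.86025758],
       [  0.        ,   0.        ,   1.        ]]), 'origin': array([1150.73330735, -448.15959462,  897.39373296]), 'rotation': array([-2.14201381, -1.00075846,  0.4649991 ])}
top {'K': array([[525.06205263,   0.        , 278.20228385],
       [  0.        , 525.06205263, 200.96846514],
       [  0.        ,   0.        ,   1.        ]]), 'origin': array([ 388.09321687,   31.37135256, 1672.45416387]), 'rotation': array([-2.19361055,  2.14426516, -0.13650138])}
{'t': 0.1, 'q': array([ 1.22007561e+00,  2.64662984e-01,  1.60523591e+00, -6.13976748e-06,
        1.27369570e+00, -3.69120656e-02]), 'qd': array([-0.000693  , -0.00144382, -0.00291818,  0.00112633, -0.00188197,
        0.00021786]), 'joint_torque': array([ 4.89197555e-04, -5.03623259e+01, -3.58068609e+01,  7.30314734e-02,
        2.34830577e-02, -5.71172848e-05]), 'eef_pos': array([208.15224021, 641.42970497, 237.52332444]), 'orientation': array([-4.90847011e-01, -3.10262433e+00,  3.08715382e-03]), 'wrist_force': array([-0.18786675, -0.65755012,  0.59994153]), 'wrist_torque': array([-0.0259532 ,  0.05697797, -0.04741085]), 'grasp_force': 0.0, 'gripper_width': 1.0001116273153583} 18.700000000000003
```

View pics/scene0.png

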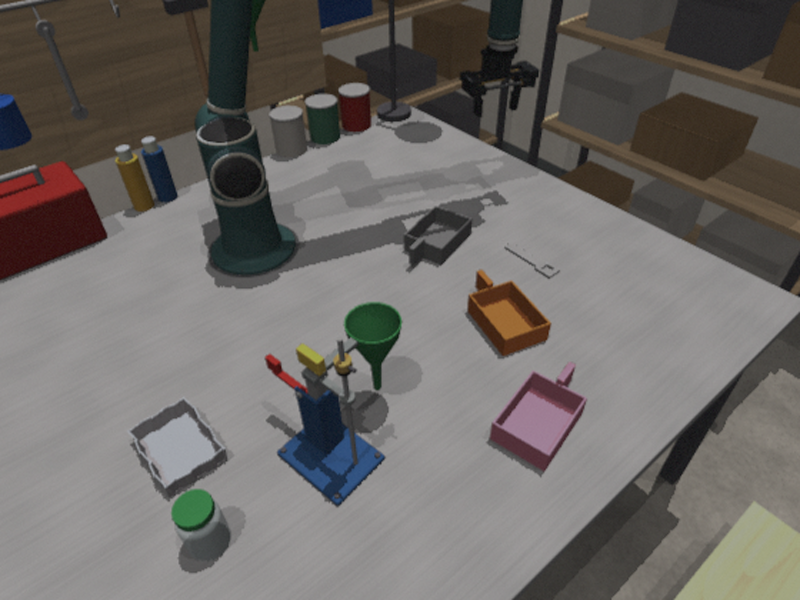

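View pics/top0.png

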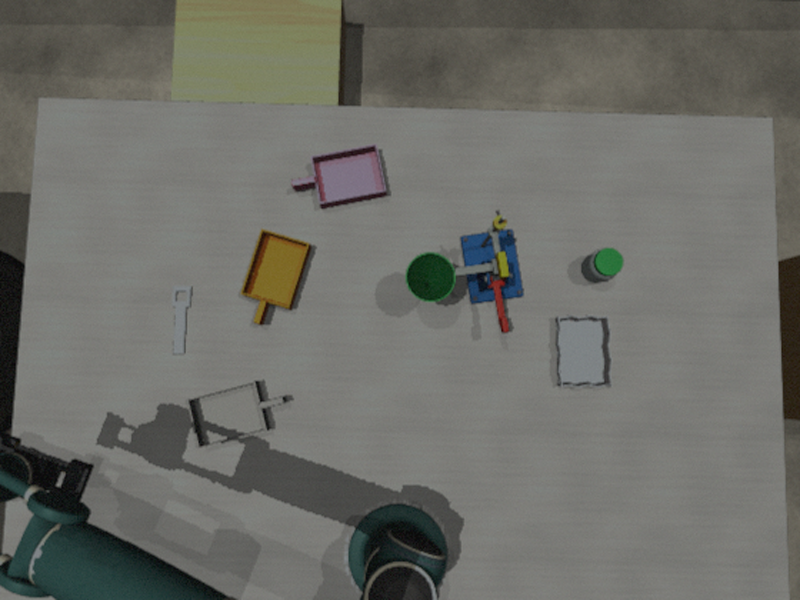

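Both views show three tub-shaped things. In the top view they are orange (277,270), pink (350,178) and grey (230,412); only the orange one fits the description. The stand is at about (492,267), with its red lever end at (505,328) and the funnel at (430,277). The jar, tray and opener lie well clear. I'll confirm with enlarged crops.

```bash
python3 - <<'E'
import cv2
from station import get_image
t=get_image("top")[:,:,::-1];s=get_image("scene")[:,:,::-1]
cv2.imwrite("raw_top.png",t);cv2.imwrite("raw_scene.png",s)
# top crop x 160-380,y 135-245 -> 3.6x
a=cv2.resize(t[140:240,160:380],None,fx=3.6,fy=3.6,interpolation=cv2.INTER_CUBIC)
cv2.imwrite("pics/ctop.png",cv2.convertScaleAbs(a,alpha=1.5))
a=cv2.resize(s[180:355,170:400],None,fx=3.4,fy=3.4,interpolation=cv2.INTER_CUBIC)
cv2.imwrite("pics/cscene.png",cv2.convertScaleAbs(a,alpha=1.5))
E
```

```text
(no output)
```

View pics/ctop.png

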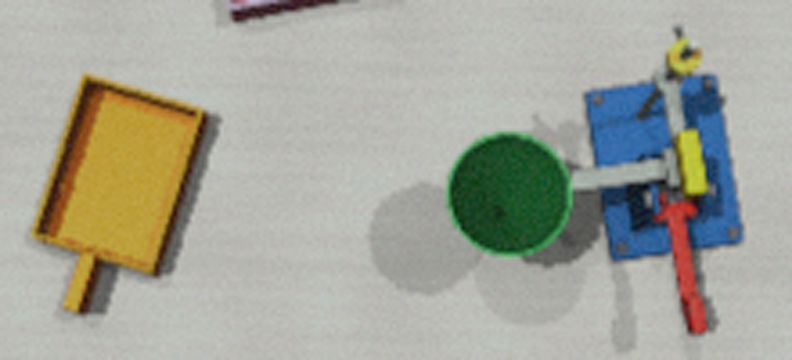

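View pics/cscene.png

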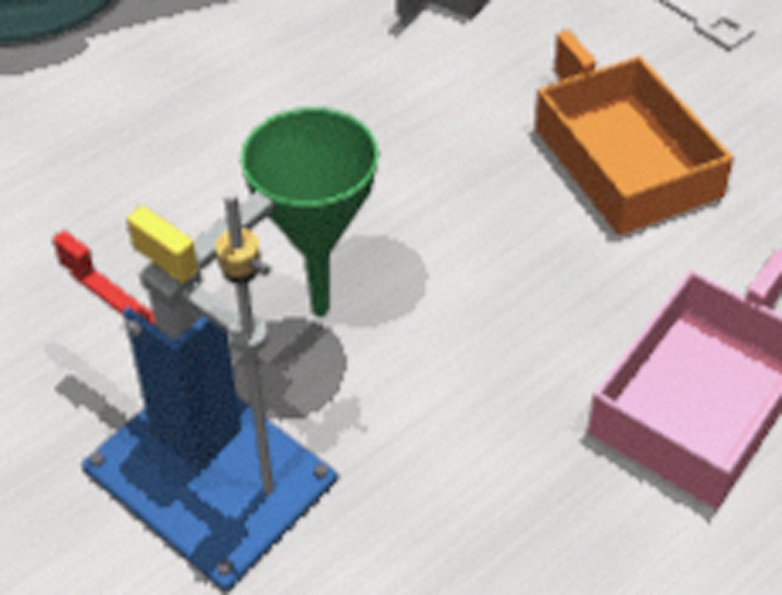

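The crops confirm the orange tub with its fin on the robot side. In the top crop the rim corners are (85,76), (207,112), (155,275) and (33,237). The yellow grip is at (690,162), the funnel rim centre at (509,194), and the rod top at (678,33). Next I fit both poses.

```bash
cat > h.py <<'E'
import numpy as np,cv2
from station import *
from scipy.optimize import least_squares
from scipy.spatial.transform import Rotation as R
C={n:get_calibration(n) for n in("scene","top")}
def proj(n,P):
    c=C[n];Rw=R.from_rotvec(np.ravel(c["rotation"])) if np.size(c["rotation"])==3 else R.from_matrix(c["rotation"])
    p=Rw.inv().apply(np.atleast_2d(P)-c["origin"]);p=p@np.array(c["K"]).T
    return p[:,:2]/p[:,2:]
def T(u,v): return (160+u/3.6-.36,140+v/3.6-.36)
def S(u,v): return (170+u/3.4-.35,180+v/3.4-.35)
def fit(obs,x0):
    # obs: (cam,pix,(x,y,z)) in object frame
    def f(x):
        c,s=np.cos(x[2]),np.sin(x[2])
        return np.ravel([proj(n,[x[0]+c*p[0]-s*p[1],x[1]+s*p[0]+c*p[1],p[2]])[0]-px for n,px,p in obs])
    r=least_squares(f,x0,loss="soft_l1",x_scale=[10,10,.1]);return r.x,f(r.x).reshape(-1,2),r.cost
E
cat > m.py <<'E'
from h import *
np.set_printoptions(precision=2,suppress=True)
for z in(24,34):
    o=[("top",T(690,162),(0,0,z+220)),("top",T(509,194),(0,140,z+179)),("top",T(678,33),(75,0,325)),
       ("scene",S(231,200),(75,0,325)),("scene",S(268,490),(75,0,12)),("scene",S(162,243),(0,0,z+204)),
       ("scene",S(311,156),(0,140,z+179)),("scene",S(320,314),(0,140,z)),("scene",S(73,240),(-112,0,147)),("top",T(695,322),(-112,0,147))]
    x,r,c=fit(o,[600,-150,0]);print(z,x,c);print(r.T)
o=[("top",T(*p),q) for p,q in zip([(85,76),(207,112),(155,275),(33,237)],[(75,55,50),(75,-55,50),(-75,-55,50),(-75,55,50)])]
o+=[("scene",S(*p),q) for p,q in zip([(538,95),(640,60),(731,158),(618,195)],[(-75,-55,50),(-75,55,50),(75,55,50),(75,-55,50)])]
o+=[("top",T(74,311),(-135,0,62))]
x,r,c=fit(o,[600,250,0]);print(x,c);print(r.T)
c,s=np.cos(x[2]),np.sin(x[2]);print("fin",x[0]-110*c,x[1]-110*s)
E
python3 m.py
```

```text
24 [ 601.25 -185.66    0.16] 8.164187656824268
[[ 0.19 -0.64  3.78 -0.17  0.01  0.17 -0.06  0.42 -0.21 -0.3 ]
 [-0.26 -0.26  3.   -1.23  0.05  0.33 -0.31 -0.65  0.88 -2.22]]
34 [ 602.4  -186.09    0.16] 14.545132133914418
[[ 0.9  -0.29  3.98 -0.04  0.12 -0.26 -0.06  0.44 -0.09 -0.19]
 [-1.2  -1.17  2.57 -0.77  0.48 -2.29 -2.86 -2.59  1.2  -2.6 ]]
[608.04 279.1   -0.27] 6.519708726423666
[[ 0.28 -0.05 -0.23 -0.24 -1.29 -1.02 -0.29  0.75 -1.37]
 [-0.87 -0.77 -0.27  0.02 -0.89 -0.47  0.92  1.6   2.9 ]]
fin 502.0509127523509 308.5414840564484
```

The stand fits at (601,-186) with yaw 0.16 and the tip at 24. The spout is over about (579,-48), and the tub is at (608,279) with yaw -0.27 and its fin at (502,308). Both are within reach and match the given sizes. I'll move above the yellow grip now.

carry_out --targets '[[[18, -40, 16], 0.024], [[18, -40, 16], 0.024], [[20, -41, 16], 0.024], [[20, -41, 14], 0.024], [[20, -41, 0], 0.024]]' --hand 0.3

```text
t: 0.7
eef_pos: [305.5, 438.4, 303.2]
orientation: [0.301, 3.125, 0.006]
wrist_force: [0.6, -0.6, 0.6]
gripper_width: 0.651
grasp_force: 0.0
```

carry_out --targets '[[[20, -42, 0], 0.024], [[20, -42, 0], 0.024], [[20, -42, 0], 0.024], [[20, -42, 0], 0.024], [[20, -42, 0], 0.024]]'

```text
t: 1.2
eef_pos: [404.6, 227.3, 300.8]
orientation: [0.114, 3.139, 0.0]
wrist_force: [0.2, -0.5, -0.0]
gripper_width: 0.653
grasp_force: 0.0
```

carry_out --targets '[[[20, -42, 0], 0.024], [[20, -42, 0], 0.024], [[20, -42, 0], 0.024], [[20, -42, 0], 0.024], [[20, -42, 0], 0.024]]'

```text
t: 1.7
eef_pos: [504.7, 17.1, 300.8]
orientation: [-0.074, 3.14, 0.0]
wrist_force: [0.5, 0.8, 0.3]
gripper_width: 0.647
grasp_force: 0.0
```

carry_out --targets '[[[20, -42, 0], 0.024], [[20, -42, 0], 0.024], [[20, -42, 0], 0.024], [[20, -40, 0], 0.024], [[0, 0, 0], 0]]'

```text
t: 2.2
eef_pos: [585.6, -151.6, 299.6]
orientation: [0.217, -3.134, 0.003]
wrist_force: [-0.4, 0.2, 0.9]
gripper_width: 0.648
grasp_force: 0.0
```

carry_out --targets '[[[15, -34, 0], 0.022], [[0, 0, -30], 0], [[0, 0, 0], 0]]'

```text
t: 2.5
eef_pos: [596.9, -180.1, 266.2]
orientation: [0.255, -3.124, -0.006]
wrist_force: [-0.4, 1.1, -1.7]
gripper_width: 0.649
grasp_force: 0.0
```

```bash
python3 - <<'E'
from station import *
import cv2
c=get_calibration("wrist");i=get_image("wrist")[:,:,::-1];print(c,get_obs()["eef_pos"])
cv2.imwrite("raw_w1.png",i);cv2.imwrite("pics/w1.png",cv2.convertScaleAbs(cv2.resize(i,(800,600)),alpha=1.4))
E
```

```text
{'K': array([[325.1922621 ,   0.        , 276.13022182],
       [  0.        , 325.1922621 , 206.79588722],
       [  0.        ,   0.        ,   1.        ]]), 'origin': array([ 517.35985279, -193.14384725,  413.18861142]), 'rotation': array([1.8921841 , 2.22666733, 0.35338563])} [ 597.41619892 -179.86420251  268.02353749]
```

View pics/w1.png

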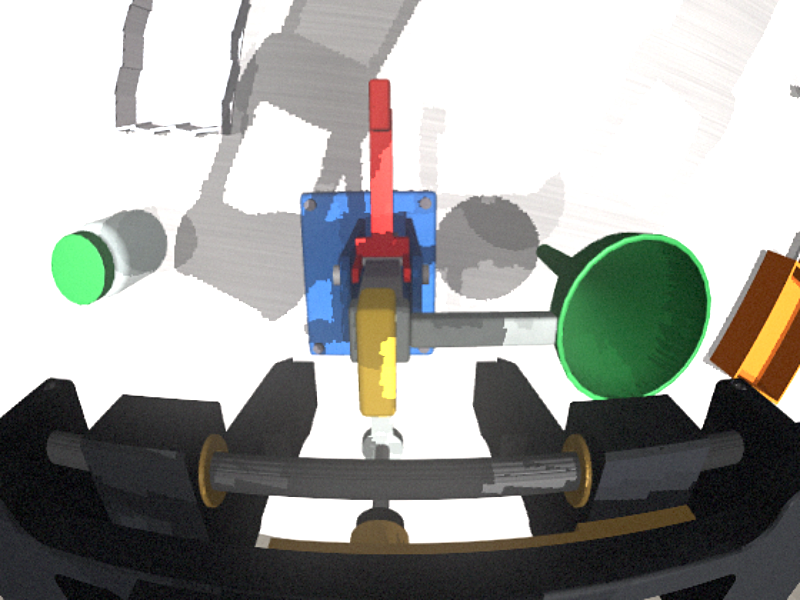

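The wrist view shows the yellow grip at (378,350) lying parallel to the fingers' plane, about 7 mm to the -y side of their middle, which agrees with the fit at y -187. I'll descend and pinch.

carry_out --targets '[[[2, -6, 0], 0.0], [[0, 0, -20], 0], [[0, 0, -20], 0], [[0, 0, -15], 0], [[0, 0, 0], 0]]'

```text
t: 3.05
eef_pos: [600.2, -186.2, 214.0]
orientation: [0.258, -3.128, -0.002]
wrist_force: [-0.3, -0.2, -1.2]
gripper_width: 0.654
grasp_force: 0.0
```

carry_out --targets '[[[0, 0, 0], 0], [[0, 0, 0], 0], [[0, 0, 0], 0], [[0, 0, 0], 0], [[0, 0, 0], 0]]' --hand -1 --force 30

```text
t: 3.55
eef_pos: [601.6, -187.1, 216.3]
orientation: [-0.258, 3.13, -0.001]
wrist_force: [0.5, -0.8, 0.9]
gripper_width: 0.224
grasp_force: 0.0
```

carry_out --targets '[[[0, 0, 0], 0], [[0, 0, 0], 0], [[0, 0, 0], 0]]'

```text
t: 3.85
eef_pos: [601.5, -186.9, 216.1]
orientation: [-0.258, 3.131, -0.0]
wrist_force: [-0.8, 0.4, 1.6]
gripper_width: 0.177
grasp_force: 30.0
```

carry_out --targets '[[[0, 0, 2], 0], [[0, 0, 2], 0], [[0, 0, 2], 0], [[0, 0, 2], 0], [[0, 0, 2], 0]]'

```text
t: 4.35
eef_pos: [601.4, -186.9, 223.0]
orientation: [0.258, -3.13, -0.001]
wrist_force: [6.1, -2.2, -11.2]
gripper_width: 0.178
grasp_force: 30.0
```

carry_out --targets '[[[0, 0, 2], 0], [[0, 0, 2], 0], [[0, 0, 2], 0], [[0, 0, 2], 0], [[0, 0, 2], 0]]'

```text
t: 4.85
eef_pos: [601.4, -186.9, 232.9]
orientation: [0.258, -3.13, -0.001]
wrist_force: [5.5, -0.4, -11.3]
gripper_width: 0.181
grasp_force: 30.0
```

carry_out --targets '[[[0, 0, 2], 0], [[0, 0, 2], 0], [[0, 0, 2], 0], [[0, 0, 2], 0], [[0, 0, 2], 0]]'

```text
t: 5.35
eef_pos: [601.4, -186.9, 242.8]
orientation: [0.258, -3.13, -0.001]
wrist_force: [5.3, -0.3, -10.9]
gripper_width: 0.175
grasp_force: 30.0
```

carry_out --targets '[[[0, 0, 2], 0], [[0, 0, 2], 0], [[0, 0, 2], 0], [[0, 0, 2], 0], [[0, 0, 2], 0]]'

```text
t: 5.85
eef_pos: [601.4, -186.9, 252.7]
orientation: [0.258, -3.13, -0.001]
wrist_force: [6.0, -0.2, -10.7]
gripper_width: 0.177
grasp_force: 30.0
```

carry_out --targets '[[[0, 0, 2], 0], [[0, 0, 2], 0], [[0, 0, 2], 0], [[0, 0, 2], 0], [[0, 0, 2], 0]]'

```text
t: 6.35
eef_pos: [601.4, -186.9, 262.6]
orientation: [0.258, -3.129, -0.001]
wrist_force: [5.6, -1.1, -11.3]
gripper_width: 0.177
grasp_force: 30.0
```

carry_out --targets '[[[0, 0, 2], 0], [[0, 0, 2], 0], [[0, 0, 1], 0], [[0, 0, 1], 0]]'

```text
t: 6.75
eef_pos: [601.4, -186.9, 269.0]
orientation: [0.258, -3.13, -0.001]
wrist_force: [4.9, -0.4, -10.6]
gripper_width: 0.175
grasp_force: 30.0
```

carry_out --targets '[[[0, 0, 1], 0], [[0, 0, 1], 0], [[0, 0, 1], 0]]'

```text
t: 7.05
eef_pos: [601.4, -186.9, 272.1]
orientation: [0.258, -3.13, -0.001]
wrist_force: [5.2, -1.5, -8.1]
gripper_width: 0.177
grasp_force: 30.0
```

carry_out --targets '[[[0, 0, 1], 0], [[0, 0, 1], 0], [[0, 0, 1], 0]]'

```text
t: 7.35
eef_pos: [601.4, -186.9, 275.9]
orientation: [0.258, -3.13, -0.001]
wrist_force: [5.6, -1.2, -10.3]
gripper_width: 0.179
grasp_force: 30.0
```

carry_out --targets '[[[0, 0, 1], 0], [[0, 0, 1], 0], [[0, 0, 1], 0]]'

```text
t: 7.65
eef_pos: [601.4, -186.9, 277.3]
orientation: [0.258, -3.129, -0.002]
wrist_force: [8.5, -1.3, -17.2]
gripper_width: 0.18
grasp_force: 30.0
```

carry_out --targets '[[[0, 0, 0], 0], [[0, 0, 0], 0]]'

```text
t: 7.85
eef_pos: [601.4, -186.9, 277.3]
orientation: [0.258, -3.129, -0.002]
wrist_force: [8.6, -1.9, -15.5]
gripper_width: 0.179
grasp_force: 30.0
```

carry_out --targets '[[[0, 0, -1], 0], [[0, 0, -1], 0], [[0, 0, -1], 0], [[0, 0, 0], 0]]'

```text
t: 8.25
eef_pos: [601.4, -186.9, 276.3]
orientation: [0.258, -3.13, -0.001]
wrist_force: [5.4, -1.0, -10.1]
gripper_width: 0.177
grasp_force: 30.0
```

carry_out --targets '[[[0, 0, -1], 0], [[0, 0, -1], 0], [[0, 0, 0], 0]]'

```text
t: 8.55
eef_pos: [601.4, -186.9, 276.1]
orientation: [-0.258, 3.131, -0.0]
wrist_force: [3.7, 0.4, -5.1]
gripper_width: 0.18
grasp_force: 30.0
```

It hangs on its pawl with the tip at 84: TCP 276.1, which is 60 above the start, and the force falls off as I lower. The stop was felt at about 7 N. Next I release, rise, and go to the tub fin.

carry_out --targets '[[[0, 0, -1], 0], [[0, 0, 0], 0], [[0, 0, 0], 0], [[0, 0, 0], 0]]' --hand 0.2

```text
t: 8.95
eef_pos: [601.3, -187.1, 275.3]
orientation: [-0.257, 3.131, -0.001]
wrist_force: [-0.4, 0.1, 0.5]
gripper_width: 0.518
grasp_force: 0.0
```

carry_out --targets '[[[0, 0, 15], 0], [[0, 0, 25], 0], [[0, 0, 25], 0], [[-30, 30, 0], 0], [[-30, 40, 0], 0]]'

```text
t: 9.45
eef_pos: [541.9, -117.7, 342.1]
orientation: [-0.253, 3.128, -0.002]
wrist_force: [0.2, 1.0, 1.0]
gripper_width: 0.599
grasp_force: 0.0
```

```bash
python3 - <<'E'
from station import *
import cv2
for n,b in(("top",(140,240,160,380)),("scene",(180,355,170,400))):
    i=get_image(n)[:,:,::-1];cv2.imwrite(f"raw_{n}2.png",i)
o=get_obs();print(o["t"],o["eef_pos"],o["q"])
i=i[180:355,170:400]
cv2.imwrite("pics/s2.png",cv2.convertScaleAbs(cv2.resize(i,None,fx=3.4,fy=3.4,interpolation=cv2.INTER_CUBIC),alpha=1.5))
E
```

```text
9.55 [ 538.48066956 -113.6947111   341.16398301] [-2.54267910e-01 -1.98491701e-02  1.73397573e+00  1.51001379e-03
  1.42824883e+00 -1.99182113e+00]
```

View pics/s2.png

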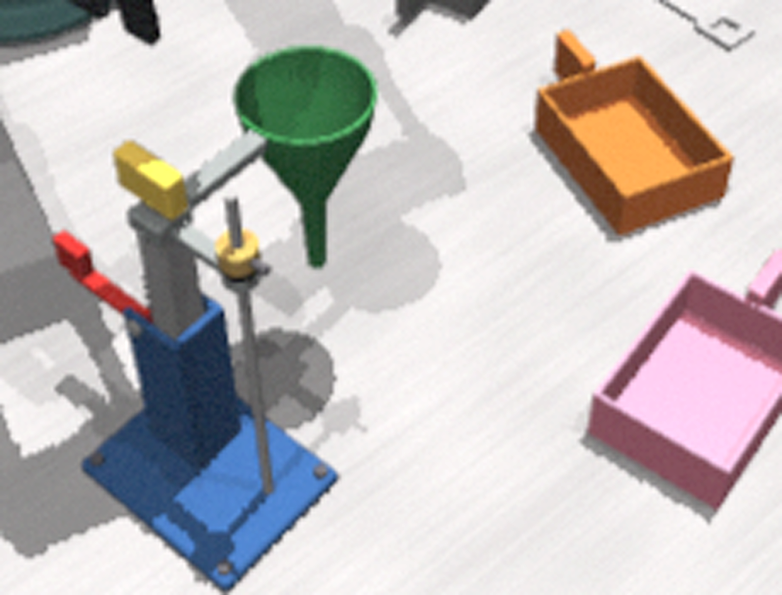

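The arm is up under the collar's buffer with the spout tip at crop (315,265), and nothing else has moved. Going over the tub fin now.

carry_out --targets '[[[-4, 42, 0], -0.043], [[-4, 42, 0], -0.043], [[-4, 42, 0], -0.043], [[-4, 42, 0], -0.043], [[-4, 42, 0], -0.043]]' --hand 0.3

```text
t: 10.05
eef_pos: [521.7, 94.3, 341.2]
orientation: [0.083, 3.138, -0.0]
wrist_force: [0.5, 1.5, -0.3]
gripper_width: 0.653
grasp_force: 0.0
```

carry_out --targets '[[[-4, 43, -10], -0.043], [[-4, 43, -20], -0.043], [[-4, 43, -40], -0.043], [[-4, 43, -40], -0.043], [[-3, 43, -40], -0.043]]'

```text
t: 10.55
eef_pos: [504.8, 290.5, 208.2]
orientation: [0.418, 3.111, 0.002]
wrist_force: [0.2, -0.5, -0.2]
gripper_width: 0.652
grasp_force: 0.0
```

carry_out --targets '[[[0, 0, -40], 0], [[0, 0, -30], 0], [[0, 0, 0], 0]]'

```text
t: 10.85
eef_pos: [501.2, 287.4, 133.3]
orientation: [-0.414, -3.107, 0.009]
wrist_force: [-0.7, -0.1, -0.2]
gripper_width: 0.657
grasp_force: 0.0
```

```bash
python3 - <<'E'
from h import *
o=get_obs();c=get_calibration("wrist");i=get_image("wrist")[:,:,::-1];print(o["eef_pos"],o["orientation"],o["t"])
Rw=R.from_rotvec(c["rotation"]);K=c["K"]
def fp(P):
    d=Rw.inv().apply(np.array(P)-c["origin"]);th=np.arctan2(np.hypot(d[0],d[1]),d[2]);e=d[:2]/np.hypot(d[0],d[1])*th*K[0,0];return (np.array([K[0,2],K[1,2]])+e)*800/560
a=np.array([608,279]);u=np.array([np.cos(-.27),np.sin(-.27)])
j=cv2.convertScaleAbs(cv2.resize(i,(800,600)),alpha=1.4)
for P in [(*(a-110*u),62),(*(a-135*u),62),(*(a-85*u),62)]: cv2.circle(j,tuple(int(v) for v in fp(P)),3,(255,0,0),-1);print(fp(P))
cv2.imwrite("pics/w3.png",j)
E
```

```text
[501.24370904 287.37047932 133.284624  ] [-0.41385916 -3.10689728  0.00851857] 10.85
[435.28602107 306.58881073]
[436.84471901 257.69033151]
[433.55945985 352.15635763]
```

View pics/w3.png

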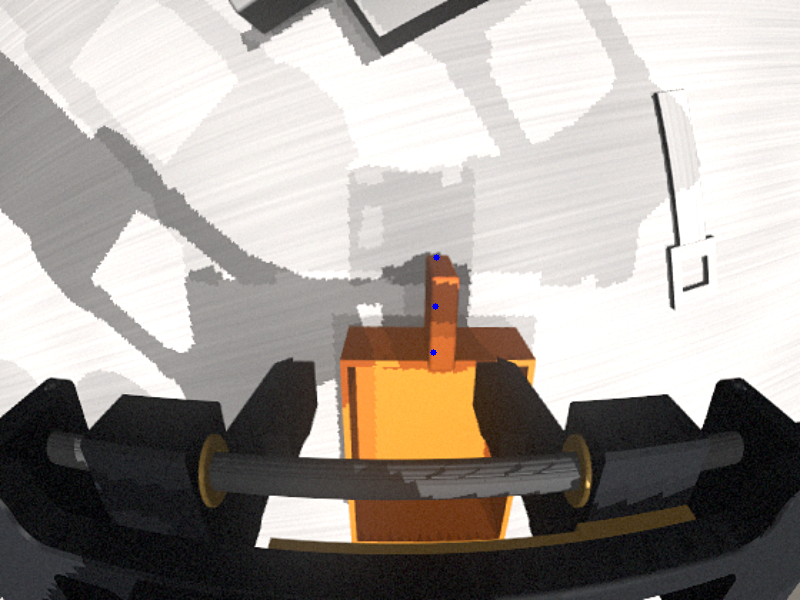

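The wrist view shows the orange tub's fin top running from (442,277) to (442,368) between the open fingers. It is about 20 mm off to +y, because the last rows were clipped. I'll correct that, descend and pinch.

carry_out --targets '[[[5, 21, 0], 0], [[0, 0, -30], 0], [[0, 0, -30], 0], [[0, 0, -30], 0], [[0, 0, -16], 0]]' --force 30

```text
t: 11.4
eef_pos: [510.3, 309.8, 32.4]
orientation: [0.417, 3.112, 0.001]
wrist_force: [-0.3, 0.2, 0.7]
gripper_width: 0.651
grasp_force: 0.0
```

carry_out --targets '[[[0, 0, 0], 0], [[0, 0, 0], 0]]'

```text
t: 11.6
eef_pos: [510.6, 310.2, 33.6]
orientation: [0.417, 3.112, 0.002]
wrist_force: [0.1, -0.1, 0.5]
gripper_width: 0.647
grasp_force: 0.0
```

carry_out --targets '[[[0, 0, 0], 0], [[0, 0, 0], 0], [[0, 0, 0], 0], [[0, 0, 0], 0], [[0, 0, 0], 0]]' --hand -1

```text
t: 12.1
eef_pos: [509.1, 309.7, 32.0]
orientation: [0.416, 3.114, 0.0]
wrist_force: [-0.2, -0.3, 0.3]
gripper_width: 0.218
grasp_force: 0.0
```

carry_out --targets '[[[0, 0, 0], 0], [[0, 0, 0], 0], [[0, 0, 0], 0], [[0, 0, 0], 0]]'

```text
t: 12.5
eef_pos: [509.0, 309.7, 31.9]
orientation: [-0.416, -3.114, -0.0]
wrist_force: [-1.4, -0.4, 2.3]
gripper_width: 0.158
grasp_force: 30.0
```

carry_out --targets '[[[-1, -5, 0], 0.005], [[-2, -10, 0], 0.012], [[-2, -15, 0], 0.018], [[-3, -15, 0], 0.018], [[-2, -15, 0], 0.018]]'

```text
t: 13.0
eef_pos: [498.8, 248.7, 31.8]
orientation: [0.303, 3.127, 0.0]
wrist_force: [0.5, 1.8, 1.2]
gripper_width: 0.155
grasp_force: 30.0
```

carry_out --targets '[[[-2, -15, 0], 0.018], [[-3, -15, 0], 0.018], [[-2, -15, 0], 0.018], [[-3, -15, 0], 0.018], [[-2, -15, 0], 0.018]]'

```text
t: 13.5
eef_pos: [486.7, 173.6, 31.8]
orientation: [0.163, 3.137, 0.0]
wrist_force: [1.0, 2.5, 1.7]
gripper_width: 0.158
grasp_force: 30.0
```

carry_out --targets '[[[-2, -15, 0], 0.018], [[-3, -15, 0], 0.018], [[-2, -15, 0], 0.018], [[-3, -15, 0], 0.018], [[-2, -15, 0], 0.018]]'

```text
t: 14.0
eef_pos: [474.5, 98.7, 31.8]
orientation: [0.021, 3.141, 0.0]
wrist_force: [0.2, 1.3, -0.3]
gripper_width: 0.154
grasp_force: 30.0
```

carry_out --targets '[[[-2, -15, 0], 0.018], [[-3, -15, 0], 0.018], [[-2, -15, 0], 0.018], [[-3, -15, 0], 0.018], [[-2, -15, 0], 0.018]]'

```text
t: 14.5
eef_pos: [462.4, 23.7, 31.8]
orientation: [-0.12, 3.139, 0.0]
wrist_force: [0.9, 1.7, 1.1]
gripper_width: 0.157
grasp_force: 30.0
```

carry_out --targets '[[[0, 0, 0], 0]]'

```text
t: 14.6
eef_pos: [462.2, 22.8, 31.8]
orientation: [0.116, -3.139, 0.002]
wrist_force: [-1.0, -3.0, 2.6]
gripper_width: 0.158
grasp_force: 30.0
```

carry_out --targets '[[[-2, -15, 0], 0.016], [[-2, -15, 0], 0.016], [[-2, -15, 0], 0.016], [[-2, -15, 0], 0.016], [[-2, -11, 0], 0.016]]'

```text
t: 15.1
eef_pos: [452.9, -46.5, 31.8]
orientation: [-0.244, 3.132, 0.001]
wrist_force: [1.2, 2.1, 1.2]
gripper_width: 0.157
grasp_force: 30.0
```

carry_out --targets '[[[-1, -7, 0], 0.006], [[-1, -3, 0], 0], [[0, 0, 0], 0], [[0, 0, 0], 0]]'

```text
t: 15.5
eef_pos: [450.9, -56.5, 31.8]
orientation: [0.253, -3.131, 0.001]
wrist_force: [-0.6, -1.9, 2.4]
gripper_width: 0.155
grasp_force: 30.0
```

```bash
python3 - <<'E'
from station import *
import cv2
print(get_obs()["eef_pos"])
i=get_image("scene")[:,:,::-1][180:355,170:400]
a=cv2.convertScaleAbs(cv2.resize(i,(400,304),interpolation=cv2.INTER_CUBIC),alpha=1.5)
i=get_image("top")[:,:,::-1][140:252,250:398]
b=cv2.convertScaleAbs(cv2.resize(i,(400,304),interpolation=cv2.INTER_CUBIC),alpha=1.5)
cv2.imwrite("pics/p4.png",cv2.resize(cv2.hconcat([a,b]),(800,304)))
E
```

```text
[450.91464176 -56.50017057  31.79427285]
```

View pics/p4.png

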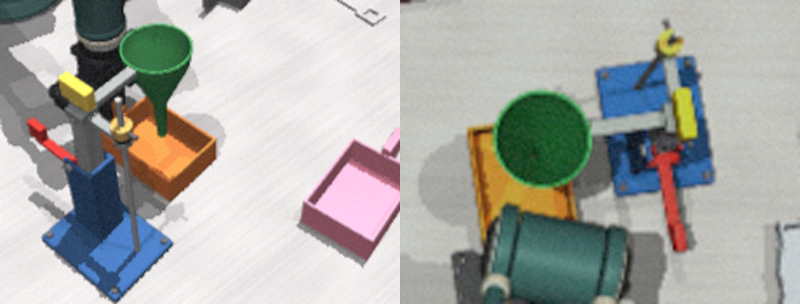

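The tub stands beneath the funnel with the spout over its interior, at about tub (+24,-12) by the numbers. I'll release, rise, and check the lever position in the earlier wrist picture, along with grip-height tracking in the scene camera.

carry_out --targets '[[[0, 0, 0], 0], [[0, 0, 0], 0], [[0, 0, 0], 0], [[0, 0, 0], 0]]' --hand 0.1

```text
t: 16.0
eef_pos: [450.9, -56.1, 31.5]
orientation: [0.253, -3.131, -0.0]
wrist_force: [-0.4, 0.0, -0.1]
gripper_width: 0.5
grasp_force: 0.0
```

carry_out --targets '[[[0, 0, 20], 0], [[0, 0, 40], 0], [[0, 0, 40], 0], [[0, 0, 40], 0], [[0, 0, 20], 0]]'

```text
t: 16.5
eef_pos: [452.8, -56.6, 195.7]
orientation: [-0.253, 3.126, -0.002]
wrist_force: [0.2, 0.8, -0.6]
gripper_width: 0.554
grasp_force: 0.0
```

```bash
cat >> h.py <<'E'
def yel(im): # yellow grip centroid in scene crop, BGR
    c=im[180:300,180:240].astype(int);b,g,r=c[...,0],c[...,1],c[...,2]
    m=((g>0.82*r)&(r>2*b)&(r>70)).astype(np.uint8)
    n,l,s,k=cv2.connectedComponentsWithStats(m);j=1+np.argmax(s[1:,4]);return k[j]+[180,180],s[j,4]
E
python3 - <<'E'
from h import *
for f in("raw_scene","raw_scene2"): print(f,yel(cv2.imread(f+".png")))
for z in(24,84): print(proj("scene",[601.25,-185.7,z+204]))
K=np.array([[325.19,276.13],[325.19,206.8]]);O=np.array([517.36,-193.14,413.19]);Rw=R.from_rotvec([1.8921841,2.22666733,.35338563])
for u,v,z in[(379,80,147),(379,128,147),(378,290,244),(378,415,244)]:
    p=np.array([u*.7-276.13,v*.7-206.8]);r=np.hypot(*p);t=r/325.19
    d=Rw.apply([*(p/r*np.sin(t)),np.cos(t)]);P=O+d*(z-O[2])/d[2]
    q=P[:2]-[601.25,-185.7];c,s=np.cos(.16),np.sin(.16);print(P.round(1),"stand",[round(c*q[0]+s*q[1],1),round(-s*q[0]+c*q[1],1)])
o=get_obs();print(o["eef_pos"],o["t"])
E
```

```text
raw_scene (array([217.6419214 , 251.52838428]), np.int32(229))
raw_scene2 (array([214.11673152, 232.51361868]), np.int32(257))
[[217.45224237 251.46207947]]
[[213.99936816 232.61545223]]
[ 478.3 -207.3  147. ] stand [np.float64(-124.9), np.float64(-1.7)]
[ 505.7 -202.8  147. ] stand [np.float64(-97.0), np.float64(-1.7)]
[ 569.9 -190.2  244. ] stand [np.float64(-31.7), np.float64(0.5)]
[ 625.2 -181.9  244. ] stand [np.float64(24.2), np.float64(-0.1)]
[452.82692638 -56.60071518 195.70703988] 16.5
```

The lever fin lies at stand (-111,-2) as described, world (490,-204). Grip tracking by colour reads tip 84. I'll go to the lever and pinch it.

carry_out --targets '[[[10, -37, 0], 0], [[10, -37, 0], 0], [[10, -37, 0], 0], [[10, -37, 0], 0], [[0, 0, 0], 0]]'

```text
t: 17.0
eef_pos: [492.1, -208.1, 191.9]
orientation: [-0.248, 3.131, -0.003]
wrist_force: [0.3, 0.0, 0.0]
gripper_width: 0.548
grasp_force: 0.0
```

carry_out --targets '[[[0, 0, -20], 0], [[0, 0, -15], 0], [[0, 0, 0], 0], [[0, 0, 0], 0]]' --hand -0.3

```text
t: 17.4
eef_pos: [490.4, -203.5, 156.1]
orientation: [0.254, -3.13, -0.002]
wrist_force: [0.3, 0.1, 0.1]
gripper_width: 0.353
grasp_force: 0.0
```

carry_out --targets '[[[0, -1, -15], 0], [[0, 0, -15], 0], [[0, 0, -8], 0], [[0, 0, 0], 0]]'

```text
t: 17.8
eef_pos: [489.5, -204.6, 116.5]
orientation: [0.253, -3.128, -0.003]
wrist_force: [0.6, 0.2, 0.3]
gripper_width: 0.352
grasp_force: 0.0
```

carry_out --targets '[[[0, 0, 0], 0], [[0, 0, 0], 0], [[0, 0, 0], 0], [[0, 0, 0], 0]]' --hand -1 --force 12

```text
t: 18.2
eef_pos: [491.5, -205.7, 119.3]
orientation: [-0.253, 3.13, -0.001]
wrist_force: [0.2, -1.1, 0.7]
gripper_width: 0.155
grasp_force: 12.0
```

```bash
python3 - <<'E'
from h import *
i=get_image("scene")[:,:,::-1];k,n=yel(i);o=get_obs();print("tip",84-(k[1]-232.5)*3.17,n,o["eef_pos"],o["gripper_width"],o["grasp_force"],o["wrist_force"])
E
```

```text
tip 85.94572413793102 290 [ 491.49678281 -205.71043239  119.32732668] 0.15203376776587374 11.99877843260765 [ 1.08727564 -1.22428393 -1.27320214]
```

carry_out --targets '[[[0, 0, 8], 0], [[0, 0, 8], 0], [[-2, 0, 7], 0], [[0, 0, 0], 0], [[0, 0, 0], 0]]'

```text
t: 18.75
eef_pos: [487.3, -206.3, 141.9]
orientation: [0.253, -3.128, 0.002]
wrist_force: [-4.4, -4.5, -1.4]
gripper_width: 0.148
grasp_force: 12.0
```

```bash
cat > look.py <<'E'
from h import *
i=get_image("scene")[:,:,::-1];k,n=yel(i);o=get_obs();print("tip",84-(k[1]-231.9)*3.17,n,o["t"],o["eef_pos"],o["gripper_width"],o["wrist_force"])
E
python3 look.py
```

```text
tip 70.0706470588235 255 18.8 [ 487.27313231 -206.24980223  141.75019646] 0.14652957135089809 [-3.9975377  -4.97642752 -2.4495044 ]
```

carry_out --targets '[[[0, 0, 0], 0], [[0, 0, 0], 0], [[0, 0, 0], 0]]'

```text
t: 19.1
eef_pos: [487.3, -206.2, 141.6]
orientation: [0.253, -3.128, 0.002]
wrist_force: [-3.9, -5.1, -0.5]
gripper_width: 0.15
grasp_force: 12.0
```

```bash
python3 look.py
```

```text
tip 57.54012550607293 247 19.15 [ 487.29258161 -206.24876372  141.6152604 ] 0.1519198324419307 [-3.86586562 -4.39284024 -1.78272315]
```

carry_out --targets '[[[0, 0, 0], 0], [[0, 0, 0], 0], [[0, 0, 0], 0], [[0, 0, -12], 0], [[2, 0, -11], 0]]'

```text
t: 19.65
eef_pos: [491.9, -205.7, 119.3]
orientation: [-0.252, 3.129, -0.001]
wrist_force: [3.0, 0.8, 1.8]
gripper_width: 0.154
grasp_force: 12.0
```

carry_out --targets '[[[0, 0, 0], 0], [[0, 0, 0], 0]]'

```text
t: 19.85
eef_pos: [491.9, -205.6, 119.2]
orientation: [-0.253, 3.13, -0.001]
wrist_force: [2.3, -1.5, 0.8]
gripper_width: 0.149
grasp_force: 12.0
```

```bash
python3 look.py
```

```text
tip 41.78443442622956 244 19.9 [ 491.84394733 -205.58397599  119.2482137 ] 0.14431804528885084 [ 2.8423657  -1.82905541 -0.1262901 ]
```

carry_out --targets '[[[0, 0, 0], 0], [[0, 0, 0], 0], [[0, 0, 0], 0], [[0, 0, 0], 0]]' --hand -0.3

```text
t: 20.3
eef_pos: [490.5, -205.0, 118.5]
orientation: [0.253, -3.131, -0.001]
wrist_force: [0.3, -0.1, 0.0]
gripper_width: 0.349
grasp_force: 0.0
```

```bash
python3 look.py; python3 - <<'E'
from h import *
i=np.ascontiguousarray(get_image("scene")[:,:,::-1][180:330,170:330])
cv2.imwrite("pics/s5.png",cv2.convertScaleAbs(cv2.resize(i,(640,600),interpolation=cv2.INTER_CUBIC),alpha=1.5))
for z in(24,34,44): print(z,(proj("scene",[[601.25,-185.7,z+204],[578.8,-47.5,z+179],[578.8,-47.5,z]])-[170,180])*4)
E
```

```text
tip 42.20348582995949 247 20.35 [ 490.63631054 -205.14250939  118.54544554] 0.34968819935921197 [ 0.1807231  -0.51287315 -0.19161159]
24 [[189.80896947 285.84831787]
 [364.49363244 181.09730436]
 [376.97624138 365.62010954]]
34 [[187.59545923 273.76644059]
 [363.70465571 169.43434198]
 [376.3517508  356.38864558]]
44 [[185.34768152 261.49752315]
 [362.9046326  157.60808759]
 [375.7194904  347.04232523]]
```

View pics/s5.png

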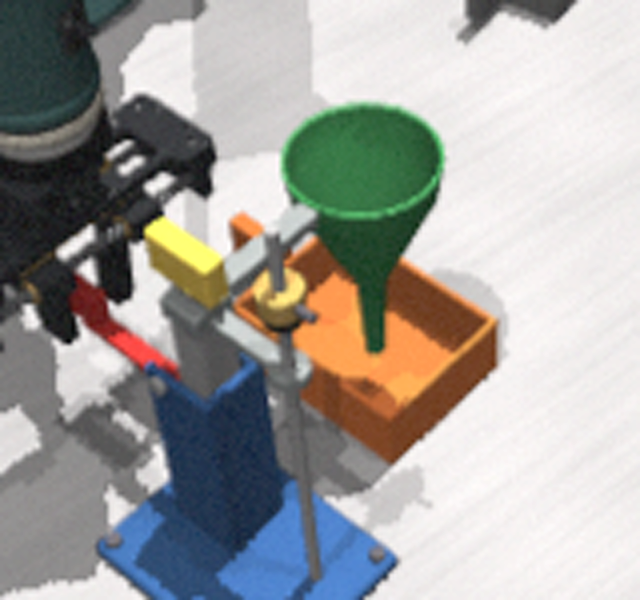

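The funnel rim centre at (363,160) and the tip at (375,352) match a tip height of about 44: inside the tub, but only 6 mm below the rim. One more short lift will seat it a tooth or two deeper.

carry_out --targets '[[[0, 0, 0], 0], [[0, 0, 0], 0], [[0, 0, 0], 0], [[0, 0, 0], 0]]' --hand -1

```text
t: 20.8
eef_pos: [491.0, -205.7, 118.8]
orientation: [-0.253, 3.131, -0.001]
wrist_force: [0.7, -1.9, -0.6]
gripper_width: 0.15
grasp_force: 12.0
```

carry_out --targets '[[[-1, 0, 12], 0], [[-1, 0, 11], 0], [[0, 0, 0], 0], [[1, 0, -12], 0], [[1, 0, -11], 0]]'

```text
t: 21.3
eef_pos: [491.5, -205.7, 119.2]
orientation: [-0.252, 3.13, -0.001]
wrist_force: [3.4, -0.2, 2.2]
gripper_width: 0.152
grasp_force: 12.0
```

carry_out --targets '[[[0, 0, 0], 0], [[0, 0, 0], 0]]'

```text
t: 21.5
eef_pos: [491.5, -205.6, 119.0]
orientation: [-0.253, 3.131, -0.001]
wrist_force: [-0.3, -2.4, -0.3]
gripper_width: 0.147
grasp_force: 12.0
```

carry_out --targets '[[[0, 0, 0], 0], [[0, 0, 0], 0], [[0, 0, 0], 0], [[0, 0, 0], 0]]' --hand -0.3

```text
t: 21.9
eef_pos: [490.9, -205.1, 118.7]
orientation: [0.253, -3.131, -0.001]
wrist_force: [0.0, -0.9, 0.5]
gripper_width: 0.353
grasp_force: 0.0
```

```bash
python3 look.py
```

```text
tip 31.558569620253216 237 21.95 [ 490.88372144 -205.13074798  118.72284312] 0.34720096730588856 [ 0.32328988 -0.18599686 -0.49571418]
```

Now it is at about 34. I'll back the gripper away and do the final check.

carry_out --targets '[[[0, 0, 20], 0], [[0, 0, 25], 0], [[-5, 0, 40], 0], [[-40, 0, 20], 0], [[0, 0, 0], 0]]'

```text
t: 22.45
eef_pos: [445.2, -206.0, 227.6]
orientation: [-0.252, 3.128, -0.005]
wrist_force: [0.9, -1.3, -0.0]
gripper_width: 0.348
grasp_force: 0.0
```

carry_out --targets '[[[0, 0, 0], 0], [[0, 0, 0], 0], [[0, 0, 0], 0], [[0, 0, 0], 0], [[0, 0, 0], 0]]'

```text
t: 22.95
eef_pos: [446.0, -205.1, 222.8]
orientation: [0.253, -3.13, -0.002]
wrist_force: [-0.2, -0.6, 0.1]
gripper_width: 0.35
grasp_force: 0.0
```

```bash
python3 look.py; python3 - <<'E'
from h import *
i=np.ascontiguousarray(get_image("scene")[:,:,::-1][180:330,170:330])
cv2.imwrite("pics/s6.png",cv2.convertScaleAbs(cv2.resize(i,(640,600),interpolation=cv2.INTER_CUBIC),alpha=1.5))
E
```

```text
tip 31.59503319502077 241 23.0 [ 446.07756006 -205.18698877  223.0316323 ] 0.3466122199060303 [0.30146424 0.47190914 0.25901615]
```

View pics/s6.png

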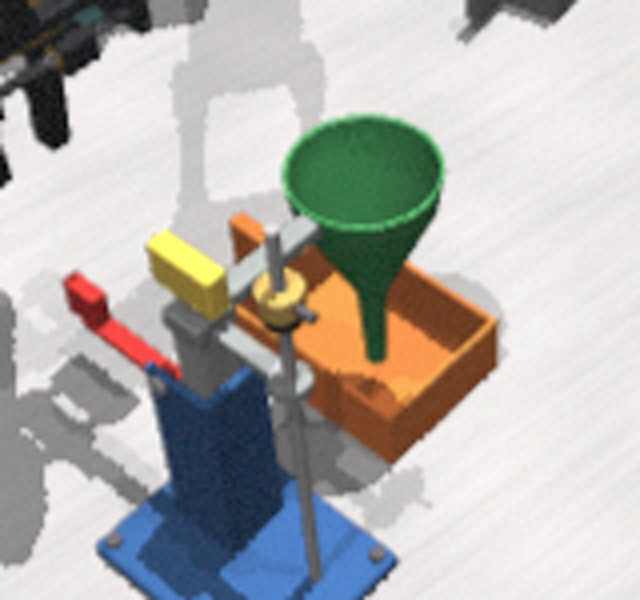

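The tip is at (376,360), which is 34 mm up inside the tub, and steady. The lever is back at its rest position and the robot is clear.

```bash
python3 -c "from station import *; print(job_done())"
```

```text
the job is handed in; nothing more can be done
None
```

I handed the job in at about 23 s: the funnel was raised softly to the rubber stop, the orange tub was slid beneath it, and the funnel was lowered onto its pawl with the spout tip about 34 mm above the bench inside the tub; this took two lever lifts, as the first caught at about 44 mm.

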